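# Rock a jammed ball out of a bottle's neck

## Robot

A 6-joint arm with a two-finger parallel gripper is mounted at the origin on the work surface. World frame = base frame: x ahead of the robot, y to its left, z up, the work surface at z = 0. Lengths are in m, angles in rad, forces in N, time in s.
With the tool pointing down it reaches from about 0.4 to 0.825 m from the base axis. Payload 7 kg.
Tool frame: the origin (TCP) lies on the centre line of the jaws, within the pads' length; the fingertips stand 19 mm ahead of it and the grasp point (between the pads) is the TCP; z points along the fingers, y is the line along which they close (so a half turn about z gives the same grasp; the last joint's range is limited). The gripper opens to 85 mm and grips with 20 to 120 N. Pads are 22 mm wide; open, the fingers measure 114 mm over their backs; the gripper's body (76 mm by 85 mm) begins 54 mm behind the grasp point. The pads swing forward as they close: fully open they stand 13 mm farther back than shut.
Start: joints at [1.473, 0.359, 0.012, 0, -1.224, -0.288], TCP at [0.254, 0.625, 0.224] pointing down, gripper open.
Joint ranges: [-3.07, 3.07], [-1.43, 2.12], [-1.02, 1.25], [-3.03, 1.67], [-3.05, -0], [-3.03, 3.03]. Speed limits (rad/s): [2.39, 2.39, 3.01, 3.14, 3.14, 3.14].

## Interface

Orientations are given as a unit quaternion [w, x, y, z].
In Python, from workcell import bot gives the robot as it stands.
- The arm moves only by the tool jog_arm, never from a script. Its argument "rows" is a list of rows, each a list of 7 numbers: the shift along the world's x, y, z in m, then the turn, a rotation vector about the world's x, y, z in rad, then the gripper command: -1 is fully open, 1 is shut, values between are in proportion. In form: [[x, y, z, wx, wy, wz, claw], ...]. A call has 1 to 20 rows; each row shifts and turns the commanded pose from where the row before left it; what a row does not reach is not made up. A row lasts 1/12 s, in which the tool goes at most 41.7 mm and 7.16 degrees, less where a joint would pass 70% of its speed; a pose out of reach is approached as far as the arm can. A call is refused whole if a number of a shift passes 0.0417 or a number of a turn 0.125, either way. A call with a gripper value outside its range is refused whole. The fingers move at their own pace and stop on an object; the grip force is fixed at half the most. Time passes only in rows, so rows that do not move let the fingers close. It gives the time, the measured TCP pose, the force, the opening and the grip force at its end, in the units of the state.
- bot.get_state(): the state, without advancing time (a new reading comes with each control period).
- bot.camera(name): name is "scene" or "top" or "wrist"; returns a dict with "frame" (480x640x3 uint8, blue, green, red), "camera_matrix" (3x3 intrinsics, pixels), "R" (3x3) and "t" (3): a world point X has camera coordinates R X + t; the wrist camera has in their place "T_tool_cam" (4x4, takes a point from camera to tool coordinates, whose origin is the TCP and whose axes are the flange's). Camera axes: x right, y down, z forward; pixel columns grow to the right and rows downward; lengths in m; the calibration is good to about 2 mm. A picture is of the moment at which its call begins: read the wrist's pose just before it. There is no depth.
- bot.finish_job(): hands the job in; it is judged then, once.
The state is a dict: "time": time; "joints": joint angles; "qvel": joint speeds; "effort": joint torques, N m; "tcp_pos": TCP position; "tcp_rot": TCP orientation; "wrist_force": force on the tool from outside, world axes, zero at the start; "ft_torque": the same for the moment, N m; "opening": finger opening in m; "grasp_force": force on a finger pad.
Only numpy, scipy, OpenCV 4.12 (cv2) and the standard library are available. Lean on these libraries where they do the work, as an engineer would, in place of code of your own. Each camera call takes 0.05 s, during which the arm holds its last target. There are 200 camera calls.

## Task

A steel bearing ball is caught behind the lips in the neck of the clear bottle that stands mouth-down in the lidded steel case. Swing the case's lid over until it stays open by itself, lift the bottle out, hold it mouth-down over the round steel dish and rock it well over from side to side until the ball drops into the dish, then stand the empty bottle mouth-down inside the low wooden tray, with the lid left open. Do not shift the other parts lying about.

Things in the scene. Friction and masses are not known exactly. Their poses are not given: they have to be found in the camera images.
- case: fixed grey steel case, 170 (its x) x 190 (its y) x 80 mm high without the lid, 4 mm walls and 4 mm floor, open on top under the lid. Origin: centre of its underside; its x axis points away from the robot towards the hinge, z up
- lid (a joint): angle of the case's deep lid (rad): 0 shut, 1.9 fully open (stop). It hinges on the case's far top edge, its front edge going up and over away from the robot. A free-swinging hinge: below about 1.1 rad it falls shut, beyond it falls open. Lid 170 x 190 x 65 mm, 0.35 kg, so the shut case is 146 mm high
- lid_bar (a point): middle of the round dark steel carrying bar on the lid: 12 mm thick, 110 mm long, parallel to the hinge (the case's y). With the lid shut its centre is 40 mm above the lid's top (186 mm above the bench) and 25 mm behind the lid's front edge. The bar may turn between the fingers while it is carried round the hinge
- lid_hinge (a point): point on the hinge line of the lid, middle of the case's far top edge, 81 mm above the bench; the hinge axis is the case's y. With the lid shut the bar lies 145 mm from it towards the case's front and 105 mm higher
- bottle: clear plastic flat bottle, 131 mm high, mouth-down on the case's floor, about 0.15 kg. Body (66 to 131 mm above the mouth) 64 (its x) x 46 mm (its y), gripped across its flat sides near the top; neck 40 x 26 mm, bore 34 x 20 mm, from 6 to 66 mm; collar at the mouth 56 x 44 x 6 mm. Origin: centre of the mouth's lower face; z up, towards the bottle's base
- upper_lip (a point): middle of the upper of two grey lips inside the neck, which reach 16 mm in from opposite sides. This one is on the bottle's -x side, 43 mm above the mouth. A lip slopes down 18 degrees to its wall and holds the ball until the bottle leans about 20 (briskly) to 28 degrees (slowly) about its own y axis; lean it 35 to 42 to be sure. First lean the bottle's base towards its +x (+x side goes down): the ball drops to the lower lip
- lower_lip (a point): middle of the lower lip, on the bottle's +x side, 17 mm above the mouth. With the ball on it, lean the bottle the other way (base towards its -x, -x side down) by 35 to 42 degrees: the ball runs out of the mouth with some sideways speed towards +x
- ball_center (a point): centre of the steel bearing ball, 14 mm diameter, 11.5 g, at the start on the upper lip in the bottle's neck
- dish: fixed round steel dish, 156 mm across the rim (72 mm inner radius near the rim, about 63 mm at the floor), 36 mm high, floor 4 mm thick. Origin: centre of its underside. It stands to the left or to the right of the case
- tray: fixed low wooden tray, 150 (its x) x 160 (its y) mm outside, rim 16 mm high and 6 mm thick, floor 6 mm thick. Origin: centre of its underside, z up. It stands on the side of the case where the dish does not
- bearing: bystander, to be left alone: plain steel ring bearing, 42 mm across, 14 mm high, lying in a front corner of the case. Origin: centre of its underside
- bush: bystander, to be left alone: brass bush (solid cylinder), 26 mm diameter, 45 mm high, standing beside the case on the left. Origin: centre of its underside
- spacer: bystander, to be left alone: dark steel flanged spacer, 28 mm foot, 35 mm high, standing beside the case on the right. Origin: centre of its underside
- wrench: bystander, to be left alone: open wrench lying on the bench beyond the case. Origin: centre of its underside
- can: bystander, to be left alone: upright can, 72 mm diameter, 100 mm high, beyond on the left. Origin: centre of its underside
- carton: bystander, to be left alone: closed cardboard carton 70 x 100 x 60 mm, beyond on the right. Origin: centre of its underside
- pulley: bystander, to be left alone: aluminium pulley disc, 56 mm diameter, 22 mm high, lying flat beyond the case on the right. Origin: centre of its underside
Things that resemble listed ones, but are neither listed nor needed, are in the scene too. Several things have the shape of the tray; the one meant has the colours described above. Of the things like the dish, leave any that is green; of the rest the larger one is meant.

How it is judged:
On the way, in this order (a step that is already met when the one before it is completed fails the run):
1. the lid is swung past its balance point and stands open (over 1.5 rad) (value of joint lid above 1.5 rad), for 0.3 s.
2. the bottle is lifted clear of the case (height (world z) of bottle above 0.1 m), for 0.1 s.
3. the ball has dropped into the dish while the bottle is held above it (horizontal distance between ball_center and dish below 0.072 m and z of ball_center in the frame of dish between 0.005 and 0.03 m and height (world z) of bottle above 0.03 m and horizontal distance between bottle and dish below 0.15 m), for 0.2 s.
At the end, for the whole second after the job is handed in: The ball lies at rest in the dish (within 72 mm of its centre, below the rim); the lid is open beyond 1.5 rad; the bottle stands mouth-down and still on the tray's floor inside the rim (its mouth centre within 50 mm of the tray's centre along x and 55 mm along y, within 6 degrees of upright) (horizontal distance between ball_center and dish below 0.072 m and z of ball_center in the frame of dish between 0.005 and 0.03 m and linear speed of ball below 0.05 m/s and value of joint lid above 1.5 rad and x of bottle in the frame of tray between -0.05 and 0.05 m and y of bottle in the frame of tray between -0.055 and 0.055 m and z of bottle in the frame of tray below 0.012 m and angle between bottle's own z axis and vertical below 0.1 rad and linear speed of bottle below 0.02 m/s); the robot touches nothing.
It fails at once if a bystander part is shifted by more than 30 mm (distance of any of bearing, bush, spacer, wrench, can, carton, pulley from where it was at the start of the episode above 0.03 m).
It also fails if it takes over 66 s, if anything falls off the work surface, if the arm or the gripper's body presses on something with over 40 N, if the wrist force passes 120 N, or if a joint passes its speed limit or range.

## Working session

There is one attempt and no reset: what is moved stays moved. The work goes in short steps, Python scripts to look and compute and a tool call to move; the robot and the scene stay as the last step left them, time stands still between calls to the robot, and variables do not carry over. Pictures are saved under pics/ and viewed, at most 10 in all, crops included, and the job is handed in when it is done.

Besides the shell and the picture viewer there is one more tool, called after "Call:" by a JSON object that holds its "api" and its "payload", one argument or row to a line. jog_arm: Moves the arm, as the interface text tells. Its arguments: {"type":"object","properties":{"rows":{"type":"array"}},"required":["rows"]}

```bash
mkdir -p pics; ls; python3 - <<'E'
from workcell import bot
import cv2,numpy as np
s=bot.get_state(); print(s)
for n in ("scene","top"):
    c=bot.camera(n); cv2.imwrite(f"pics/{n}0.png",c["frame"]); print(n,c["camera_matrix"],c["R"],c["t"])
c=bot.camera("wrist");print(c["T_tool_cam"],c["camera_matrix"])
E
```

```text
pics
{'time': 0.0, 'joints': array([ 1.47308061e+00,  3.59390160e-01,  1.10312551e-02, -3.59405373e-04,
       -1.22406918e+00, -2.88096747e-01]), 'qvel': array([ 0.00059857, -0.00019041, -0.00184697,  0.0001049 , -0.00039224,
        0.0004589 ]), 'effort': array([-1.06748656e-03, -5.83317232e+01,  2.93431628e+01,  6.93705887e+00,
       -5.77129264e-03, -4.61043950e-07]), 'tcp_pos': array([0.25384871, 0.62490952, 0.22324788]), 'tcp_rot': array([ 8.28246568e-04,  9.81439145e-01, -1.91772028e-01, -9.06468590e-05]), 'wrist_force': array([ 0.0321711 , -1.01644325,  0.19012329]), 'ft_torque': array([-0.00065342, -0.05059043,  0.01399627]), 'grasp_force': 0.0, 'opening': 0.08560106116837314}
scene [[433.54118571   0.         314.96251522]
 [  0.         433.54118571 244.6952665 ]
 [  0.           0.           1.        ]] [[-0.83429497  0.55120699  0.01107957]
 [ 0.29089936  0.45719245 -0.84044788]
 [-0.46832624 -0.6979584  -0.54177912]] [ 0.43406549 -0.03490092  1.39380596]
top [[473.3375291    0.         320.23097229]
 [  0.         473.3375291  232.03242817]
 [  0.           0.           1.        ]] [[-0.00712408 -0.99995507  0.00625344]
 [-0.99869411  0.00679845 -0.05063454]
 [ 0.05058975 -0.006606   -0.99869767]] [-0.01832993  0.52606316  1.38866277]
[[ 5.44938253e-04 -9.53604164e-01 -3.01062785e-01  7.75356523e-02]
 [ 9.99999656e-01  7.07990384e-04 -4.32482922e-04 -6.08361635e-05]
 [ 6.25567072e-04 -3.01062446e-01  9.53604222e-01 -1.51009102e-01]
 [ 0.00000000e+00  0.00000000e+00  0.00000000e+00  1.00000000e+00]] [[361.36661638   0.         319.58444279]
 [  0.         361.36661638 239.29684315]
 [  0.           0.           1.        ]]
```

View pics/top0.png

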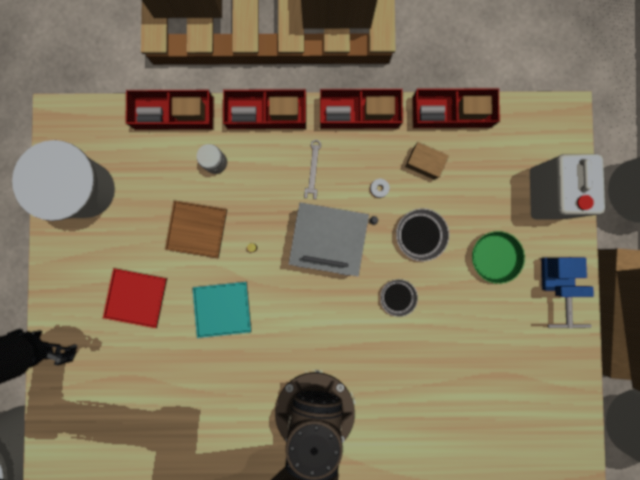

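View pics/scene0.png

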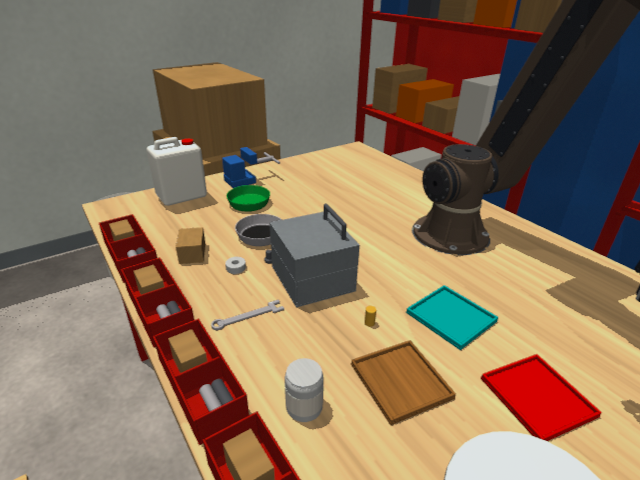

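Top view: tray-like things are red (135,297), teal (222,309) and brown wooden (197,229); the wooden one fits. Dish-like things are green (498,257), grey small (398,297) and grey large (421,235); the large grey one fits. The lid bar is at about (323,262). I'll confirm in an enlarged crop and get some first numbers.

```bash
cat > h.py <<'E'
import cv2,numpy as np
from workcell import bot
from scipy.spatial.transform import Rotation as Ro
def cam(n):
    s=bot.get_state(); c=bot.camera(n)
    if n=="wrist":
        q=s["tcp_rot"]; Rt=Ro.from_quat([q[1],q[2],q[3],q[0]]).as_matrix(); T=np.array(c["T_tool_cam"])
        Rc=Rt@T[:3,:3]; o=Rt@T[:3,3]+s["tcp_pos"]
    else: Rc=np.array(c["R"]).T; o=-Rc@np.array(c["t"])
    return c["frame"],np.array(c["camera_matrix"]),Rc,o
def ray(c,p):
    d=c[2]@np.linalg.inv(c[1])@np.array([p[0],p[1],1.]); return c[3],d/np.linalg.norm(d)
def onz(c,p,z):
    o,d=ray(c,p); return o+d*(z-o[2])/d[2]
def tri(*cp):
    A=0;b=0
    for c,p in cp:
        o,d=ray(c,p);M=np.eye(3)-np.outer(d,d);A=A+M;b=b+M@o
    X=np.linalg.solve(A,b); return X,[float(np.linalg.norm(np.cross(X-ray(c,p)[0],ray(c,p)[1]))) for c,p in cp]
def proj(c,X):
    v=c[1]@c[2].T@(np.asarray(X)-c[3]); return v[:2]/v[2]
E
python3 - <<'E'
from h import *
np.set_printoptions(precision=4,suppress=True)
t=cam("top"); s=cam("scene")
f=t[0]; h=cv2.cvtColor(f,cv2.COLOR_BGR2HSV)
cv2.imwrite("pics/crop1.png",cv2.resize(f[180:330,150:460],None,fx=2.55,fy=2.55,interpolation=cv2.INTER_CUBIC))
g=((h[...,1]<45)&(h[...,2]>40)&(h[...,2]<190)).astype(np.uint8)*255
br=((h[...,1]>90)&(h[...,0]<20)&(h[...,2]<165)).astype(np.uint8)*255
dk=(h[...,2]<45).astype(np.uint8)*255
for nm,m,z in(("grey",g,.146),("brown",br,.016),("dark",dk,.0)):
    for c in cv2.findContours(m,cv2.RETR_EXTERNAL,cv2.CHAIN_APPROX_NONE)[0]:
        a=cv2.contourArea(c); (x,y),wh,an=cv2.minAreaRect(c)
        if a>60 and 150<x<460 and 130<y<330: print(nm,a,(x,y),wh,an,"z",z,[onz(t,q,z)[:2].round(3).tolist() for q in cv2.boxPoints(((x,y),wh,an))])
(x,y)=421,235
print(onz(t,(421,235),.036),onz(t,(398,297),.03))
E
```

```text
grey 992.5 (398.5, 297.5) (35.0, 35.0) 90.0 z 0.146 [[0.39, -0.182], [0.389, -0.276], [0.296, -0.274], [0.297, -0.181]]
grey 2043.5 (422.5, 234.5) (51.0, 51.0) 90.0 z 0.146 [[0.58, -0.228], [0.579, -0.366], [0.442, -0.363], [0.443, -0.226]]
grey 4331.0 (328.4357604980469, 239.11923217773438) (71.06376647949219, 63.396240234375) 9.865806579589844 z 0.146 [[0.434, 0.066], [0.601, 0.036], [0.567, -0.152], [0.4, -0.121]]
grey 268.0 (379.5000305175781, 187.50001525878906) (18.384777069091797, 18.384775161743164) 45.0 z 0.146 [[0.639, -0.147], [0.674, -0.182], [0.638, -0.217], [0.603, -0.181]]
grey 574.0 (211.00003051757812, 158.00001525878906) (31.11269760131836, 24.041629791259766) 45.0 z 0.146 [[0.728, 0.325], [0.775, 0.279], [0.714, 0.22], [0.668, 0.265]]
grey 275.5 (312.13525390625, 168.7753143310547) (12.11964225769043, 57.97880935668945) 4.4846062660217285 z 0.146 [[0.613, 0.022], [0.771, 0.009], [0.768, -0.023], [0.611, -0.01]]
grey 62466.5 (319.5, 168.0) (336.0, 639.0) 90.0 z 0.146 [[1.161, 0.851], [1.155, -0.906], [0.236, -0.868], [0.25, 0.827]]
brown 298.5 (331.5359802246094, 29
[... 700 characters left out ...]
]]
brown 570.5 (157.1464080810547, 166.71823120117188) (114.42056274414062, 13.507617950439453) 3.0127875804901123 z 0.016 [[0.713, 0.631], [0.754, 0.63], [0.734, 0.291], [0.693, 0.293]]
brown 3209.5 (441.3251647949219, 182.25186157226562) (247.49098205566406, 69.91466522216797) 11.195112228393555 z 0.016 [[0.643, -0.002], [0.849, -0.044], [0.7, -0.767], [0.496, -0.72]]
dark 483.0 (397.5000305175781, 297.0) (24.748737335205078, 24.748737335205078) 45.0 z 0.0 [[0.332, -0.198], [0.383, -0.251], [0.331, -0.302], [0.28, -0.25]]
dark 1021.5 (420.0, 235.0) (36.0, 36.0) 90.0 z 0.0 [[0.57, -0.268], [0.569, -0.376], [0.461, -0.374], [0.462, -0.266]]
[ 0.5141 -0.3157  0.036 ] [ 0.3343 -0.2468  0.03  ]
```

View pics/crop1.png

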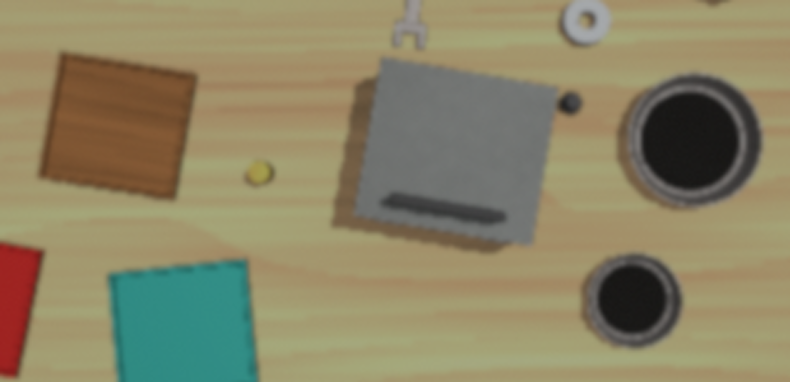

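The crop shows the wooden tray at full-image (196,230), the large grey dish at (421,235) and the lid as a 170x191 mm rectangle at z=0.146, which matches its given size. The case yaw is about -10.3° and the bar is predicted near (0.442,-0.032). I'll move above the bar.

Call:
{"api": "jog_arm", "payload": {
  "rows": [
    [0.0105,-0.0365,0.003,0,0,-0.0758,-1],
    [0.0105,-0.0365,0.003,0,0,-0.0758,-1],
    [0.0105,-0.0365,0.003,0,0,-0.0758,-1],
    [0.0105,-0.0365,0.003,0,0,-0.0758,-1],
    [0.0105,-0.0365,0.003,0,0,-0.0758,-1],
    [0.0105,-0.0365,0.003,0,0,-0.0758,-1],
    [0.0105,-0.0365,0.003,0,0,-0.0758,-1],
    [0.0105,-0.0365,0.003,0,0,-0.0758,-1],
    [0.0105,-0.0365,0.003,0,0,-0.0758,-1],
    [0.0105,-0.0365,0.003,0,0,-0.0758,-1],
    [0.0105,-0.0365,0.003,0,0,-0.0758,-1],
    [0.0105,-0.0365,0.003,0,0,-0.0758,-1],
    [0.0105,-0.0365,0.003,0,0,-0.0758,-1],
    [0.0105,-0.0365,0.003,0,0,-0.0758,-1],
    [0.0105,-0.0365,0.003,0,0,-0.0758,-1],
    [0.0105,-0.0365,0.003,0,0,-0.0758,-1],
    [0.0105,-0.0365,0.003,0,0,-0.0758,-1],
    [0.0105,-0.0365,0.003,0,0,-0.0758,-1]
  ]
}}

```text
time: 1.75
tcp_pos: [0.443, -0.0335, 0.2788]
tcp_rot: [0.001, -0.64, 0.769, -0.0]
wrist_force: [0.8, 1.3, -1.3]
opening: 0.0856
grasp_force: 0.0
```

```bash
python3 - <<'E'
from h import *
np.set_printoptions(precision=4,suppress=True)
w=cam("wrist"); s=bot.get_state(); print(s["tcp_pos"],s["tcp_rot"],s["joints"])
q=s["tcp_rot"];print(Ro.from_quat([q[1],q[2],q[3],q[0]]).as_matrix())
f=w[0]; h=cv2.cvtColor(f,cv2.COLOR_BGR2HSV)
m=((h[...,2]<75)&(h[...,1]<60)).astype(np.uint8)*255
for c in cv2.findContours(m,cv2.RETR_EXTERNAL,cv2.CHAIN_APPROX_NONE)[0]:
    a=cv2.contourArea(c)
    if a>300: print(a,cv2.minAreaRect(c))
for z in(.146,.186): print(z,proj(w,[.4416,-.032,z]))
cv2.imwrite("pics/w1.png",f)
E
```

```text
[ 0.4442 -0.0384  0.2791] [-0.0002 -0.6362  0.7715 -0.0009] [ 0.3601 -0.0665 -0.3732  0.0018 -1.264  -0.5522]
[[-0.1904 -0.9817  0.0008]
 [-0.9817  0.1904 -0.0016]
 [ 0.0014 -0.0011 -1.    ]]
2796.0 ((552.5507202148438, 432.6220397949219), (111.88668060302734, 57.775814056396484), 14.281096458435059)
2675.5 ((111.43418884277344, 427.610595703125), (119.25770568847656, 91.43358612060547), 9.893919944763184)
947.5 ((459.01947021484375, 340.12530517578125), (83.6037826538086, 33.31501770019531), 66.41297149658203)
876.0 ((178.3845977783203, 334.9230651855469), (33.282012939453125, 81.54092407226562), 33.6900634765625)
6338.0 ((309.0541687011719, 239.6148681640625), (82.97856903076172, 177.77227783203125), 1.3019527196884155)
566.0 ((183.5, 82.0), (26.0, 29.0), 90.0)
414.0 ((109.75889587402344, 79.91314697265625), (55.35408020019531, 26.5423641204834), 86.87786865234375)
346.5 ((387.5, 5.5), (11.0, 53.0), 90.0)
0.146 [322.4544 225.689 ]
0.186 [322.7523 240.7773]
```

View pics/w1.png

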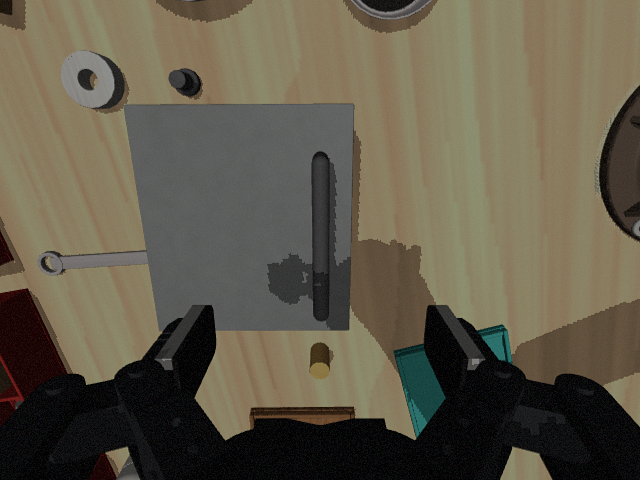

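The wrist view shows the bar at column 320, rows 152–320, so its centre is about (320.5,236). That is within about 3 px of the prediction. Next I'll triangulate it with the top view, and measure the dish and tray from both cameras.

```bash
python3 - <<'E'
from h import *
np.set_printoptions(precision=4,suppress=True)
w=cam("wrist");t=cam("top");s=cam("scene");st=bot.get_state();print(st["tcp_pos"])
print("bar",tri((w,(320.5,236)),(t,(323.7,261.6))))
# dish, tray in both views: hue/sat masks
for nm,c in(("top",t),("scene",s)):
    h=cv2.cvtColor(c[0],cv2.COLOR_BGR2HSV)
    b=((h[...,0]<20)&(h[...,1]>110)&(h[...,2]<150)).astype(np.uint8)*255
    b=cv2.morphologyEx(b,cv2.MORPH_OPEN,np.ones((7,7)))
    g=((h[...,1]<50)&(h[...,2]<185)).astype(np.uint8)*255
    for n,m in(("tray",b),("dish",g)):
        for k in cv2.findContours(m,cv2.RETR_EXTERNAL,cv2.CHAIN_APPROX_NONE)[0]:
            a=cv2.contourArea(k); r=cv2.minAreaRect(k)
            if 600<a<9000: print(nm,n,a,np.round(r[0],1),np.round(r[1],1),round(r[2],1),[onz(c,p,.016)[:2].round(3).tolist() for p in cv2.boxPoints(r)] if n=="tray" else onz(c,r[0],.036)[:2])
E
```

```text
[ 0.4429 -0.0329  0.278 ]
bar (array([ 0.4428, -0.0303,  0.1533]), [0.0028101398933538086, 0.002810139893353737])
top tray 4425.0 [619. 319.] [136.  40.] 90.0 [[0.464, -0.847], [0.463, -0.966], [0.066, -0.95], [0.067, -0.832]]
top tray 2614.0 [195.5 228.8] [54.6 50.5] 9.5 [[0.478, 0.437], [0.625, 0.414], [0.598, 0.255], [0.451, 0.279]]
top tray 2579.5 [169. 110.] [40. 88.] 90.0 [[0.956, 0.56], [0.954, 0.296], [0.833, 0.296], [0.834, 0.558]]
top tray 2378.5 [361. 109.] [40. 82.] 90.0 [[0.956, -0.024], [0.955, -0.271], [0.833, -0.269], [0.834, -0.023]]
top tray 3002.5 [264. 109.] [40. 84.] 90.0 [[0.957, 0.27], [0.956, 0.018], [0.834, 0.018], [0.836, 0.269]]
top tray 2348.5 [455.5 108. ] [40. 87.] 90.0 [[0.957, -0.301], [0.956, -0.563], [0.834, -0.56], [0.836, -0.299]]
top tray 6619.0 [269.4  31.4] [ 62.6 239. ] 89.7 [[1.229, 0.489], [1.231, -0.235], [1.038, -0.233], [1.036, 0.486]]
top tray 1536.0 [181.5  11.5] [23. 77.] 90.0 [[1.232, 0.509], [1.231, 0.276], [1.16, 0.276], [1.161, 0.508]]
top dish 3307.5 [621.  427.5] [103.  36.] 90.0 [-0.0419 -0.8797]
top dish 2245.5 [307.3 417.9] [11
[... 1389 characters left out ...]
 -0.946], [0.122, -2.801], [-0.657, -2.255], [0.256, -0.662]]
scene tray 8435.5 [440.6  65.7] [105.6 145.6] 33.3 [[-0.761, -1.459], [-34.637, -32.662], [-4.575, -2.862], [-0.475, -0.46]]
scene tray 863.5 [496.5  13.5] [27. 37.] 90.0 [[-9.521, -7.595], [-10.487, -7.19], [-5.12, -3.39], [-4.635, -3.643]]
scene dish 1234.5 [303.5 396.5] [37. 49.] 0.0 [0.743  0.2971]
scene dish 7471.5 [306.2 247.7] [127.3  90.1] 50.5 [ 0.4632 -0.133 ]
scene dish 623.0 [412.3 162.5] [43.3 39.8] 17.5 [-0.2567 -0.442 ]
scene dish 2168.0 [474.7 106.2] [34.8 74.1] 13.0 [-1.1859 -0.8816]
scene dish 921.5 [380.5  68.3] [24.2 71.4] 4.2 [-1.4396 -2.019 ]
scene dish 611.5 [558.8  84.9] [  4.9 179. ] 17.4 [-2.1438 -0.9383]
```

```bash
python3 - <<'E'
from h import *
np.set_printoptions(precision=4,suppress=True)
w=cam("wrist");t=cam("top");s=cam("scene")
h=cv2.cvtColor(w[0],cv2.COLOR_BGR2HSV)
m=(h[...,2]<62).astype(np.uint8)*255; m[:,:295]=0;m[:,345:]=0;m[345:]=0;m[:130]=0
ys,xs=np.nonzero(m); print(xs.mean(),ys.min(),ys.max())
p=(np.median(xs),(ys.min()+ys.max())/2)
print("bar",tri((w,p),(s,(335,223))),onz(w,p,.186), onz(t,(323.7,261.6),.186), proj(s,[.4435,-.0335,.186]))
E
```

```text
322.81280290791597 151 344
bar (array([ 0.4442, -0.0214,  0.167 ]), [0.0022528805776951184, 0.0022528805776949393]) [ 0.4413 -0.0266  0.186 ] [ 0.4405 -0.0293  0.186 ] [333.5955 214.3801]
```

Call:
{"api": "jog_arm", "payload": {
  "rows": [
    [0,0.001,-0.018,0,0,0,-1],
    [0,0.001,-0.018,0,0,0,-1],
    [0,0,-0.017,0,0,0,-1],
    [0,0,0,0,0,0,-1],
    [0,0,0,0,0,0,-1]
  ]
}}

```text
time: 2.52
tcp_pos: [0.4426, -0.0287, 0.2251]
tcp_rot: [-0.001, -0.642, 0.767, 0.0]
wrist_force: [0.7, -0.5, 1.2]
opening: 0.0853
grasp_force: 0.0
```

```bash
python3 - <<'E'
from h import *
np.set_printoptions(precision=4,suppress=True)
w=cam("wrist");s=cam("scene");print(bot.get_state()["tcp_pos"])
a=cv2.resize(w[0],(480,360)); b=cv2.resize(s[0][170:270,270:400],None,fx=2.4,fy=3.6,interpolation=cv2.INTER_CUBIC)
cv2.imwrite("pics/w2.png",np.hstack([a,b]))
E
```

```text
[ 0.4436 -0.0288  0.2264]
```

View pics/w2.png

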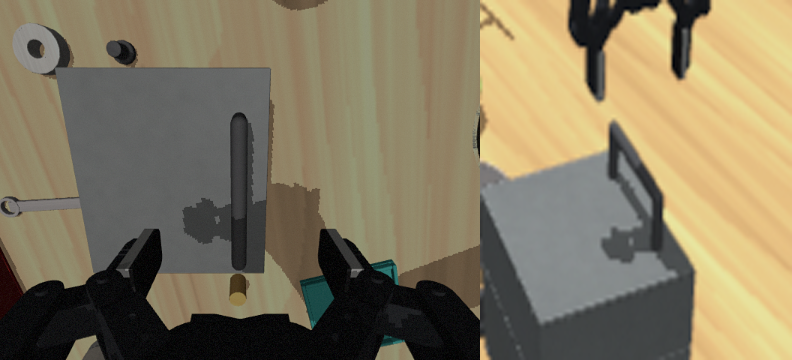

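Left half (wrist view): the bar is centred on the jaw line, at about (318,254) in full pixels. Right half (scene view): the bar's middle is about (335,214.6), against (333.6,214.4) predicted for z=0.186, so the height is confirmed. I'll descend and grip.

Call:
{"api": "jog_arm", "payload": {
  "rows": [
    [0,-0.001,-0.02,0,0,0,-1],
    [0,-0.001,-0.018,0,0,0,-1],
    [0,0,0,0,0,0,0],
    [0,0,0,0,0,0,1],
    [0,0,0,0,0,0,1],
    [0,0,0,0,0,0,1],
    [0,0,0,0,0,0,1],
    [0,0,0,0,0,0,1],
    [0,0,0,0,0,0,1]
  ]
}}

```text
time: 3.37
tcp_pos: [0.4432, -0.0316, 0.1877]
tcp_rot: [0.0, -0.641, 0.768, -0.0]
wrist_force: [-0.5, 0.0, -1.2]
opening: 0.0008
grasp_force: 0.0
```

```bash
python3 - <<'E'
from h import *
s=bot.get_state();print(s["tcp_pos"],s["opening"],s["grasp_force"],s["wrist_force"])
ax=np.array([.984,-.179]);r=np.hypot(.145,.105);a0=np.arctan2(.105,-.145);N=24
pr=None
for i in range(N+1):
    th=1.86*i/N; a=a0-th; p=np.array([*(ax*r*np.cos(a)),r*np.sin(a)])
    if pr is not None: print(i,(p-pr).round(4).tolist())
    pr=p
E
```

```text
[ 0.44322678 -0.03158265  0.18767787] 0.0007598842557922029 0.0 [-0.45996473  0.02578025 -1.21022008]
1 [0.0084, -0.0015, 0.0109]
2 [0.0092, -0.0017, 0.0102]
3 [0.01, -0.0018, 0.0095]
4 [0.0107, -0.0019, 0.0086]
5 [0.0113, -0.0021, 0.0078]
6 [0.0119, -0.0022, 0.0069]
7 [0.0123, -0.0022, 0.0059]
8 [0.0128, -0.0023, 0.0049]
9 [0.0131, -0.0024, 0.0039]
10 [0.0134, -0.0024, 0.0029]
11 [0.0135, -0.0025, 0.0018]
12 [0.0136, -0.0025, 0.0007]
13 [0.0136, -0.0025, -0.0003]
14 [0.0136, -0.0025, -0.0014]
15 [0.0134, -0.0024, -0.0025]
16 [0.0132, -0.0024, -0.0035]
17 [0.0129, -0.0023, -0.0046]
18 [0.0125, -0.0023, -0.0056]
19 [0.012, -0.0022, -0.0065]
20 [0.0115, -0.0021, -0.0075]
21 [0.0109, -0.002, -0.0083]
22 [0.0102, -0.0019, -0.0092]
23 [0.0095, -0.0017, -0.0099]
24 [0.0087, -0.0016, -0.0107]
```

The fingers shut on nothing (opening 0.8 mm), so I'll look.

```bash
python3 - <<'E'
from h import *
w=cam("wrist");s=cam("scene")
a=cv2.resize(w[0],(480,360)); b=cv2.resize(s[0][170:270,270:400],None,fx=2.4,fy=3.6,interpolation=cv2.INTER_CUBIC)
cv2.imwrite("pics/w3.png",np.hstack([a,b]))
print(proj(w,[.443,-.032,.186]),proj(w,bot.get_state()["tcp_pos"]))
E
```

```text
[320.71814663 297.22149854] [320.62521334 299.38199187]
```

View pics/w3.png

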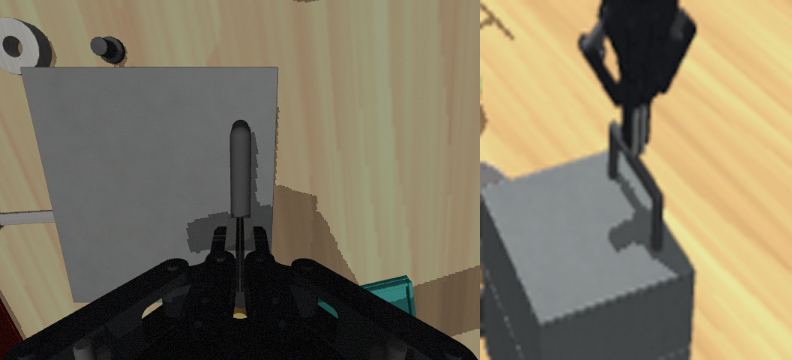

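```bash
python3 - <<'E'
from h import *
np.set_printoptions(precision=4,suppress=True)
w=cam("wrist");s=cam("scene");t=cam("top")
print(bot.get_state()["tcp_pos"])
# -y end of bar: wrist w3 px (240,124)*4/3 ; scene (325.8,205.5)
print("end-y",tri((w,(320,163)),(s,(325.8,205.5))),tri((w,(320,163)),(t,(347.5,265))))
for z in(.15,.168,.186): print(z,"hyp -y end",onz(w,(320,163),z),proj(s,onz(w,(320,163),z)),proj(t,onz(w,(320,163),z)))
g=cv2.cvtColor(w[0],cv2.COLOR_BGR2GRAY)
for r in(180,240,280,290,296,310,330,350): print(r,g[r,296:346:2])
p=proj(w,bot.get_state()["tcp_pos"]+[0,0,-.019]);print("tip proj",p)
gs=cv2.cvtColor(s[0],cv2.COLOR_BGR2GRAY)
for r in range(196,222,2): print(r,gs[r,324:350])
E
```

```text
[ 0.443  -0.0317  0.1872]
end-y (array([ 0.4305, -0.0912,  0.1823]), [0.002236830676066535, 0.002236830676066578]) (array([ 0.4317, -0.0916,  0.1759]), [0.0007153496551573151, 0.0007153496551573717])
0.15 hyp -y end [ 0.4329 -0.0893  0.15  ] [324.3374 216.6429] [346.0408 264.1201]
0.168 hyp -y end [ 0.4326 -0.091   0.168 ] [324.2186 210.469 ] [347.13   264.3575]
0.186 hyp -y end [ 0.4323 -0.0928  0.186 ] [324.098  204.2056] [348.2513 264.6019]
180 [108 104 111 106 109  52  44  57  62  61  70  73  75  69  64  63  60  48
  38  38  64  66 108 108 111]
240 [103 104 108 110 106  86  41  53  63  64  67  65  70  62  67  63  52  45
  40  62  62  68 106 106 107]
280 [104 103 102 104 104 108  39  55  58  65  65  68  67  64  63  56  50  47
  35  62  65  59  60  67  66]
290 [61 61 60 61 52 53 43 43 39 37 21 24 17 21 43 38 42 45 38 55 56 65 63 66
 67]
296 [62 66 65 62 60 60 60 61 60 58 14 12 11  5 62 61 59 59 59 60 61 62 63 63
 64]
310 [ 0  9  4 31 62 60 58 61 57 68 14  5  9 17 48 60 62 62 63 47 50 11  5  3
  3]
330 [ 1 17 27 61 46 43 47 47 51 46  7 21  6  9 16 46 45 47 45 52 47 50 17 14
 19]
350
[... 850 characters left out ...]

 195 197 198 200 200 201 200 199]
210 [ 43  45  41  41  57  71  57  27  23  59  87  79  51  75  97 158 195 196
 195 195 194 195 196 197 198 200]
212 [ 43  45  44  66 101  86  59  59  58  73  88  76  46  81 145 194 209 208
 206 201 196 194 194 194 194 195]
214 [ 44  45  43  85 127 139 109  60  43  50  52  53  76 144 194 206 207 208
 209 209 209 206 201 195 194 193]
216 [ 44  45  44  89 130 141 141 136 105  60  43  49  52  53  75 144 193 207
 207 208 208 208 209 209 206 199]
218 [ 44  45  43  64  88 123 141 141 140 135 106  61  44  49  52  53  75 143
 194 208 207 207 207 208 208 209]
220 [129 128 104  78  81  81  89  96 122 139 139 134 107  62  44  50  52  53
  75 169 209 209 207 207 207 207]
```

Measurements put the bar at z ≈ 0.18, but the finger tips ended just above it. I'll open, go 13 mm lower and close again, watching the force.

Call:
{"api": "jog_arm", "payload": {
  "rows": [
    [0,0,0.005,0,0,0,-1],
    [0,0,0.005,0,0,0,-1],
    [0,0,0,0,0,0,-1],
    [0,0,0,0,0,0,-1],
    [0,0,0,0,0,0,-1],
    [0,-0.002,-0.012,0,0,0,-1],
    [0,-0.002,-0.011,0,0,0,-1],
    [0,0,0,0,0,0,0],
    [0,0,0,0,0,0,1],
    [0,0,0,0,0,0,1],
    [0,0,0,0,0,0,1],
    [0,0,0,0,0,0,1],
    [0,0,0,0,0,0,1]
  ]
}}

```text
time: 4.7
tcp_pos: [0.443, -0.0355, 0.1746]
tcp_rot: [0.0, -0.641, 0.768, 0.0]
wrist_force: [-17.8, 6.1, 15.1]
opening: 0.0123
grasp_force: 10.3
```

Call:
{"api": "jog_arm", "payload": {
  "rows": [
    [0,0,0,0,0,0,1],
    [0,0,0,0,0,0,1],
    [0,0,0,0,0,0,1]
  ]
}}

```text
time: 4.95
tcp_pos: [0.4423, -0.0354, 0.1747]
tcp_rot: [-0.0, -0.641, 0.768, 0.0]
wrist_force: [-5.9, 3.0, 7.3]
opening: 0.0091
grasp_force: 58.8
```

```bash
python3 - <<'E'
from h import *
np.set_printoptions(precision=4,suppress=True)
s=cam("scene");st=bot.get_state();print(st["tcp_pos"],st["opening"],st["grasp_force"],st["wrist_force"],st["ft_torque"])
w=cam("wrist")
a=cv2.resize(w[0][130:430,180:460],(392,420),interpolation=cv2.INTER_CUBIC)
b=cv2.resize(s[0][175:245,305:370],(390,420),interpolation=cv2.INTER_CUBIC)
cv2.imwrite("pics/w4.png",np.hstack([a,b]))
E
```

```text
[ 0.4423 -0.0354  0.1748] 0.009475916373424452 58.826406598091125 [-6.0153  3.9542  7.3481] [ 1.1964  2.2489 -0.0493]
```

View pics/w4.png

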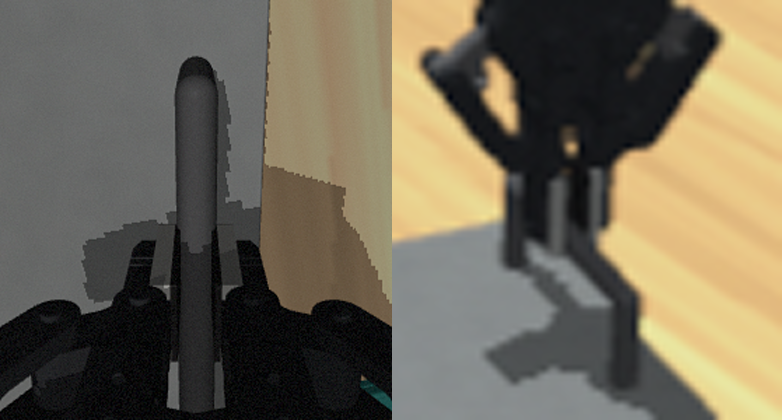

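The fingers straddle the bar, but only by their tips on its upper half (opening 9 mm of 12, with an upward force on the tool). So the real tips sit about 15 mm higher than nominal. I'll regrip 9 mm lower, carefully.

Call:
{"api": "jog_arm", "payload": {
  "rows": [
    [0,0,0,0,0,0,0.3],
    [0,0,0,0,0,0,0.3],
    [0,0,0,0,0,0,0.3],
    [0,0,-0.004,0,0,0,0.3],
    [0,0,-0.004,0,0,0,0.3],
    [0,0,0,0,0,0,0.3]
  ]
}}

```text
time: 5.55
tcp_pos: [0.4424, -0.0358, 0.1651]
tcp_rot: [-0.001, -0.641, 0.768, 0.0]
wrist_force: [-0.7, -0.0, -1.4]
opening: 0.0301
grasp_force: 0.0
```

Call:
{"api": "jog_arm", "payload": {
  "rows": [
    [0,0,0,0,0,0,1],
    [0,0,0,0,0,0,1],
    [0,0,0,0,0,0,1],
    [0,0,0,0,0,0,1],
    [0,0,0,0,0,0,1],
    [0,0,0,0,0,0,1]
  ]
}}

```text
time: 6.05
tcp_pos: [0.4422, -0.0357, 0.166]
tcp_rot: [-0.001, -0.641, 0.768, 0.0]
wrist_force: [-4.9, 3.0, 2.7]
opening: 0.0097
grasp_force: 58.6
```

Gripped: opening 9.7 mm at 59 N. I'll start the arc with the first third and check the force.

Call:
{"api": "jog_arm", "payload": {
  "rows": [
    [0.0042,-0.0008,0.0055,0,0,0,1],
    [0.0042,-0.0008,0.0055,0,0,0,1],
    [0.0092,-0.0017,0.0102,0,0,0,1],
    [0.01,-0.0018,0.0095,0,0,0,1],
    [0.0107,-0.0019,0.0086,0,0,0,1],
    [0.0113,-0.0021,0.0078,0,0,0,1],
    [0.0119,-0.0022,0.0069,0,0,0,1],
    [0.0123,-0.0022,0.0059,0,0,0,1],
    [0.0128,-0.0023,0.0049,0,0,0,1]
  ]
}}

```text
time: 6.8
tcp_pos: [0.5299, -0.0515, 0.2331]
tcp_rot: [0.0, -0.641, 0.767, -0.0]
wrist_force: [-7.0, 4.3, 9.9]
opening: 0.0099
grasp_force: 61.9
```

Call:
{"api": "jog_arm", "payload": {
  "rows": [
    [0.0131,-0.0024,0.0039,0,0,0,1],
    [0.0134,-0.0024,0.0029,0,0,0,1],
    [0.0135,-0.0025,0.0018,0,0,0,1],
    [0.0136,-0.0025,0.0007,0,0,0,1],
    [0.0136,-0.0025,-0.0003,0,0,0,1],
    [0.0136,-0.0025,-0.0014,0,0,0,1],
    [0.0134,-0.0024,-0.0025,0,0,0,1],
    [0.0132,-0.0024,-0.0035,0,0,0,1],
    [0,0,0,0,0,0,1]
  ]
}}

```text
time: 7.55
tcp_pos: [0.6406, -0.0716, 0.2332]
tcp_rot: [0.001, -0.641, 0.767, -0.002]
wrist_force: [1.8, 1.0, 7.2]
opening: 0.0095
grasp_force: 61.3
```

Call:
{"api": "jog_arm", "payload": {
  "rows": [
    [0.0129,-0.0023,-0.0046,0,0,0,1],
    [0.0125,-0.0023,-0.0056,0,0,0,1],
    [0.012,-0.0022,-0.0065,0,0,0,1],
    [0.0115,-0.0021,-0.0075,0,0,0,1],
    [0.0109,-0.002,-0.0083,0,0,0,1],
    [0.0102,-0.0019,-0.0092,0,0,0,1],
    [0.0095,-0.0017,-0.0099,0,0,0,1],
    [0,0,0,0,0,0,1],
    [0,0,0,0,0,0,1]
  ]
}}

```text
time: 8.3
tcp_pos: [0.7179, -0.0857, 0.1796]
tcp_rot: [-0.0, -0.641, 0.768, -0.0]
wrist_force: [2.9, 0.1, 2.3]
opening: 0.0089
grasp_force: 73.5
```

Call:
{"api": "jog_arm", "payload": {
  "rows": [
    [0,0,0,0,0,0,0.3],
    [0,0,0,0,0,0,0.3],
    [0,0,0,0,0,0,0.3],
    [0.002,0,0.01,0,0,0,0.3],
    [0.002,0,0.015,0,0,0,0.3],
    [0,0,0.025,0,0,0,0.3],
    [0,0,0.03,0,0,0,0.3],
    [0,0,0.035,0,0,0,-0.2],
    [-0.02,0.004,0.03,0,0,0,-1],
    [-0.04,0.007,0,0,0,0,-1],
    [-0.04,0.007,0,0,0,0,-1],
    [-0.04,0.007,0,0,0,0,-1],
    [-0.04,0.007,0,0,0,0,-1],
    [-0.02,0.004,0,0,0,0,-1],
    [0,0,0,0,0,0,-1],
    [0,0,0,0,0,0,-1]
  ]
}}

```text
time: 9.63
tcp_pos: [0.5193, -0.0493, 0.3269]
tcp_rot: [0.001, -0.641, 0.767, -0.0]
wrist_force: [0.0, -1.0, 0.5]
opening: 0.0853
grasp_force: 0.0
```

```bash
python3 - <<'E'
from h import *
s=bot.get_state();print(s["tcp_pos"],s["wrist_force"])
w=cam("wrist");t=cam("top")
a=cv2.resize(w[0],(560,420)); b=cv2.resize(t[0][165:305,275:355],(240,420),interpolation=cv2.INTER_CUBIC)
cv2.imwrite("pics/w5.png",np.hstack([a,b]))
cv2.imwrite("w5full.png",w[0])
print(proj(w,[.5,-.04,.135]))
E
```

```text
[ 0.51929718 -0.0493481   0.32685812] [ 0.01709226 -1.03242909  0.48514417]
[341.61316818 213.9388444 ]
```

View pics/w5.png

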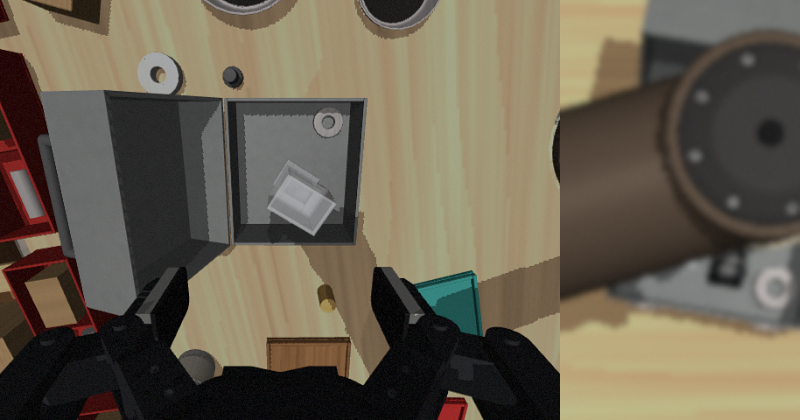

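The lid stays open. The bottle's base shows as a bright rectangle at about (303,203) in the view, which is full-frame (346,232), turned relative to the case. I'll extract its corners numerically.

```bash
cat > bt.py <<'E'
from h import *
np.set_printoptions(precision=4,suppress=True)
def bottle(w,roi,th):
    g=cv2.GaussianBlur(cv2.cvtColor(w[0],cv2.COLOR_BGR2GRAY),(3,3),0); x0,x1,y0,y1=roi
    m=np.zeros_like(g); m[y0:y1,x0:x1]=(g[y0:y1,x0:x1]>th)*255
    m=cv2.morphologyEx(m,cv2.MORPH_CLOSE,np.ones((5,5)));m=cv2.morphologyEx(m,cv2.MORPH_OPEN,np.ones((5,5)))
    k=max(cv2.findContours(m,cv2.RETR_EXTERNAL,cv2.CHAIN_APPROX_NONE)[0],key=cv2.contourArea)
    return k,cv2.minAreaRect(k)
def rect(w,r,z):
    P=np.array([onz(w,p,z) for p in cv2.boxPoints(r)]); e=[P[1]-P[0],P[2]-P[1]]
    return P.mean(0),[(round(float(np.linalg.norm(v))*1e3,1),round(float(np.degrees(np.arctan2(v[1],v[0]))),1)) for v in e]
E
python3 - <<'E'
from bt import *
w=cam("wrist")
g=cv2.cvtColor(w[0],cv2.COLOR_BGR2GRAY)
print(g[180:290:6,295:395:5])
for th in(115,130,145,160):
    k,r=bottle(w,(290,400,170,285),th); print(th,cv2.contourArea(k),np.round(r[0],1),np.round(r[1],1),rect(w,r,.135))
E
```

```text
[[114 117 115 113 116 119 116 115 111 112 111 111 109 112 110 112 111 111
  112 109]
 [115 113 116 114 116 114 116 141 130 112 112 112 112 109 111 112 108 108
  107 106]
 [114 115 117 116 114 115 143 113 123 139 119 113 113 109 113 112 110 109
  106 108]
 [116 115 117 113 115 130 127 126 119 115 123 138 120 108 111 109 108 110
  111 110]
 [116 116 114 114 115 127 122 159 164 123 116 111 132 142 112 111 108 109
  108 106]
 [116 115 116 117 125 123 161 164 157 158 164 120 115 124  70 111 107 109
  108 107]
 [114 115 112 112 121 158 163 150 153 157 155 157 165 117 116 115 103 111
  106 105]
 [115 115 117 122 124 163 163 151 152 157 158 158 148 164 166 109  79 108
  108 108]
 [114 114 114  83 137 142 157 162 165 150 152 150 166 164 159 128 150  81
  108 106]
 [115 115 115 150 132 132 130 141 158 163 162 164 161 158 134 129 127 154
  116 106]
 [111 114 113 152 163 125 126 130 128 140 146 164 157 142 128 128 132 136
  106  67]
 [113 112 114  67  69 134 158 127 126 128 128 139 141 127 130 127 146  68
   69  67]
 [109 111 114  74  70  69  67 146 160 123 126 126 125 127 125 159  70  67
   68 
[... 244 characters left out ...]
  32
   36  35]
 [ 47  46  45  37  33  40  45  45  46  29  30  34  32  34  39  33  37  33
   38  33]
 [146 147 144 131 141 143 146 150 155 150  94 100 105 105 106  99 103 106
  100 101]
 [143 147 144 136 140 141 146 150 154 146 150 100 104 103 108 100 104 106
  103 100]]
115 5039.0 [329.  215.1] [119.3  67.4] (array([ 0.5127, -0.0392,  0.135 ]), [(63.5, -150.8), (116.2, 120.8)])
130 1657.0 [339.7 231.2] [53.2 46.6] (array([ 0.5058, -0.023 ,  0.135 ]), [(46.5, -130.6), (52.5, 138.6)])
145 1267.0 [341.6 224.4] [46.5 31.2] (array([ 0.5028, -0.0298,  0.135 ]), [(30.8, -131.0), (45.8, 138.1)])
160 121.5 [355.7 229.9] [ 7.8 24.2] (array([ 0.4902, -0.022 ,  0.135 ]), [(24.1, -133.7), (7.8, 134.1)])
```

```bash
python3 - <<'E'
import cv2
f=cv2.imread("w5full.png")[160:280,285:405]
f=cv2.convertScaleAbs(f,alpha=1.4,beta=-30)
cv2.imwrite("pics/w6.png",cv2.resize(f,(600,600),interpolation=cv2.INTER_CUBIC))
E
```

```text
(no output)
```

View pics/w6.png

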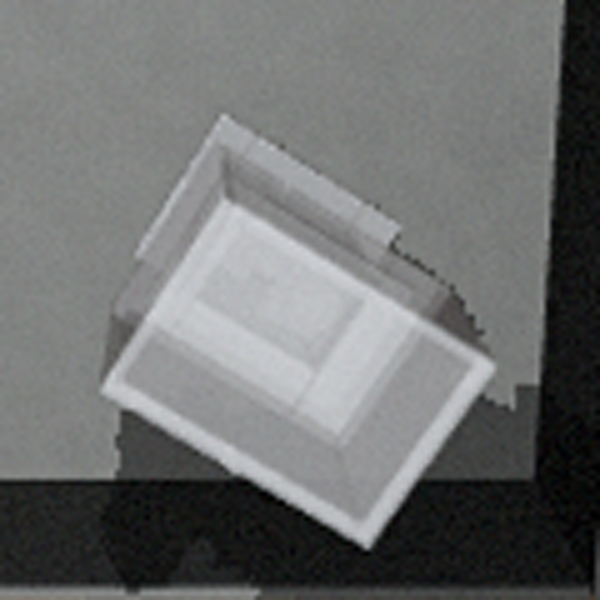

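In the crop the bottle's base rectangle has corners (103,390), (367,547), (494,366), (231,207), and the collar corners are about (223,117), (397,228), (137,260). I'll turn these into a pose and check the sizes.

```bash
python3 - <<'E'
from bt import *
w=cam("wrist");s=bot.get_state();print(s["tcp_pos"])
F=lambda l:[np.array(p)/5+[285,160] for p in l]
top=F([(103,390),(367,547),(494,366),(231,207)]); col=F([(137,260),(223,117),(397,228)])
for z in(.115,.125,.135,.145):
    P=np.array([onz(w,p,z) for p in top]);e=[P[1]-P[0],P[2]-P[1],P[3]-P[2],P[0]-P[3]]
    print(z,P.mean(0),[(round(float(np.linalg.norm(v))*1e3,1),round(float(np.degrees(np.arctan2(v[1],v[0]))),1)) for v in e])
P=np.array([onz(w,p,.010) for p in col]);e=[P[1]-P[0],P[2]-P[1]];print("col",(P[0]+P[2])/2,[(np.linalg.norm(v)*1e3,np.degrees(np.arctan2(v[1],v[0]))) for v in e])
# check wrist height: case top rim corners (front-right etc.) w5 view px*8/7, z .08
for q in((366,100),(356,243)): print("front rim",onz(w,(q[0]*8/7,q[1]*8/7),.08))
E
```

```text
[ 0.5211 -0.0496  0.3253]
0.115 [ 0.5013 -0.0116  0.115 ] [(66.7, 137.6), (47.9, -132.0), (64.7, -41.6), (47.1, 45.6)]
0.125 [ 0.5015 -0.0148  0.125 ] [(64.9, 137.6), (46.6, -132.0), (62.9, -41.6), (45.8, 45.6)]
0.135 [ 0.5017 -0.0179  0.135 ] [(63.0, 137.6), (45.2, -132.0), (61.1, -41.6), (44.5, 45.6)]
0.145 [ 0.5019 -0.0211  0.145 ] [(61.2, 137.6), (43.9, -132.0), (59.4, -41.6), (43.2, 45.6)]
col [ 0.5022 -0.0172  0.01  ] [(np.float64(43.99133492151684), np.float64(-130.9284044698498)), (np.float64(54.514137326616584), np.float64(137.3431017452823))]
front rim [ 0.4051 -0.1175  0.08  ]
front rim [0.4363 0.0639 0.08  ]
```

The base and collar centres agree at (0.502,-0.018), with the long axis at 138° and the sizes fitting, so the base is at about z=0.133. I'll turn the tool +59°, go above and descend partway.

Call:
{"api": "jog_arm", "payload": {
  "rows": [
    [-0.002,0.0035,-0.01,0,0,0.1142,-1],
    [-0.002,0.0035,-0.01,0,0,0.1142,-1],
    [-0.002,0.0035,-0.01,0,0,0.1142,-1],
    [-0.002,0.0035,-0.01,0,0,0.1142,-1],
    [-0.002,0.0035,-0.01,0,0,0.1142,-1],
    [-0.002,0.0035,-0.01,0,0,0.1142,-1],
    [-0.002,0.0035,-0.01,0,0,0.1142,-1],
    [-0.002,0.0035,-0.01,0,0,0.1142,-1],
    [-0.003,0.0035,-0.01,0,0,0.1142,-1],
    [0,0,-0.02,0,0,0,-1],
    [0,0,-0.025,0,0,0,-1],
    [0,0,0,0,0,0,-1],
    [0,0,0,0,0,0,-1]
  ]
}}

```text
time: 10.92
tcp_pos: [0.5012, -0.0185, 0.1898]
tcp_rot: [0.001, 0.935, -0.354, -0.002]
wrist_force: [-0.0, 1.1, 0.8]
opening: 0.0854
grasp_force: 0.0
```

```bash
python3 - <<'E'
from bt import *
w=cam("wrist");s=bot.get_state();print(s["tcp_pos"],s["tcp_rot"],s["joints"])
q=s["tcp_rot"];R=Ro.from_quat([q[1],q[2],q[3],q[0]]).as_matrix();print(np.degrees(np.arctan2(R[1,1],R[0,1])))
c=np.array([.502,-.018,.135]);a=np.radians(137.9);u=np.array([np.cos(a),np.sin(a),0]);v=np.array([-u[1],u[0],0])
C=np.array([proj(w,c+sx*.032*u+sy*.023*v) for sx,sy in((1,1),(1,-1),(-1,-1),(-1,1))]);print(C)
im=w[0].copy(); cv2.imwrite("w7full.png",im)
cv2.polylines(im,[C.astype(np.int32)],True,(0,0,255),1)
cv2.imwrite("pics/w7.png",im)
E
```

```text
[ 0.5021 -0.0183  0.1912] [ 0.0007  0.9355 -0.3534 -0.0004] [ 0.3558  0.0999 -0.4092  0.0007 -1.0633  0.4922]
-131.39666106501275
[[353.9107 305.8743]
 [281.3799 305.158 ]
 [279.225  206.1228]
 [358.4599 207.0459]]
```

View pics/w7.png

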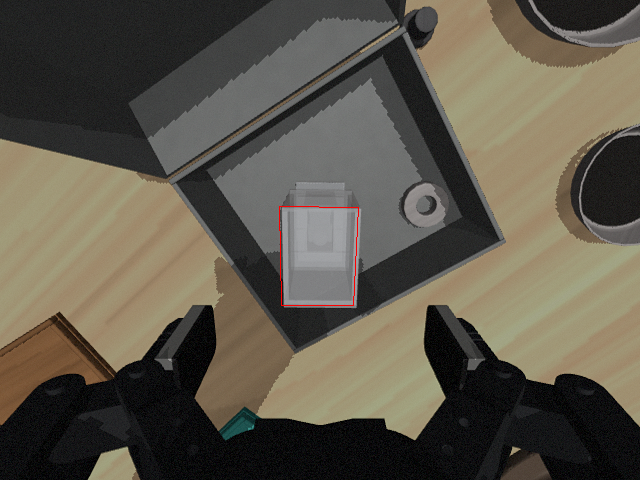

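The predicted outline fits the bottle's base to about 2 px, columns 280–358 and rows 206–306, so the bottle is centred between the fingers. I'll descend and grip.

Call:
{"api": "jog_arm", "payload": {
  "rows": [
    [0,0,-0.025,0,0,0,-1],
    [0,0,-0.025,0,0,0,-1],
    [0,0,-0.025,0,0,0,-1],
    [0,0,-0.017,0,0,0,-1],
    [0,0,0,0,0,0,0],
    [0,0,0,0,0,0,0.5],
    [0,0,0,0,0,0,1],
    [0,0,0,0,0,0,1],
    [0,0,0,0,0,0,1]
  ]
}}

```text
time: 11.72
tcp_pos: [0.5029, -0.0179, 0.1012]
tcp_rot: [-0.001, 0.936, -0.353, 0.001]
wrist_force: [-1.7, -1.1, 7.1]
opening: 0.0445
grasp_force: 61.4
```

Bottle gripped (44.5 mm). I'll lift it 0.13 m, carry it gently over the dish and turn it +28° so the lean lies in the arm's plane.

Call:
{"api": "jog_arm", "payload": {
  "rows": [
    [0,0,0.01,0,0,0,1],
    [0,0,0.02,0,0,0,1],
    [0,0,0.025,0,0,0,1],
    [0,0,0.025,0,0,0,1],
    [0,0,0.025,0,0,0,1],
    [0,0,0.015,0,0,0,1],
    [0,0,0.01,0,0,0,1],
    [0,-0.005,0,0,0,0.03,1],
    [0.001,-0.012,0,0,0,0.04,1],
    [0.001,-0.02,0,0,0,0.05,1],
    [0.001,-0.028,0,0,0,0.05,1],
    [0.001,-0.033,0,0,0,0.05,1],
    [0.002,-0.035,0,0,0,0.05,1],
    [0.002,-0.035,0,0,0,0.05,1],
    [0.001,-0.035,0,0,0,0.05,1],
    [0.001,-0.033,0,0,0,0.05,1],
    [0.001,-0.028,0,0,0,0.05,1],
    [0.001,-0.02,0,0,0,0.02,1],
    [0.001,-0.012,-0.01,0,0,0,1],
    [0,-0.004,-0.015,0,0,0,1]
  ]
}}

```text
time: 13.38
tcp_pos: [0.515, -0.32, 0.2045]
tcp_rot: [0.0, 0.993, -0.117, 0.001]
wrist_force: [1.1, -0.5, -1.4]
opening: 0.0449
grasp_force: 61.3
```

```bash
python3 - <<'E'
from bt import *
s=bot.get_state();print(s["time"],s["tcp_pos"],s["joints"],s["wrist_force"],s["opening"])
q=s["tcp_rot"];R=Ro.from_quat([q[1],q[2],q[3],q[0]]).as_matrix();print(R)
t=cam("top");h=cv2.cvtColor(t[0],cv2.COLOR_BGR2HSV)
d=np.array([np.cos(np.radians(-13.2)),np.sin(np.radians(-13.2)),0]);n=np.array([-d[1],d[0],0]);L=.097
def tcp(phi,off,zm): return off*d+np.array([0,0,zm])+L*(np.sin(phi)*d+np.cos(phi)*np.array([0,0,1]))
def plan(seq,zm):
    p=tcp(seq[0][0],seq[0][1],zm)
    for (a,oa),(b,ob) in zip(seq,seq[1:]):
        q=tcp(b,ob,zm);print([round(float(x),4) for x in q-p],[round(float(x),4) for x in (b-a)*n],round(b,3));p=q
f=.69
up=[(0.115*k,0.015*0.115*k/f) for k in range(7)]; print("up");plan(up,.07)
dn=[(f-0.115*k,0.015*(f-0.115*k)/f) for k in range(13)];print("dn");plan(dn,.07)
E
```

```text
13.3833 [ 0.515  -0.32    0.2045] [-0.234   0.2588 -0.1765  0.0003 -1.1334  1.5699] [ 1.1148 -0.4994 -1.3597] 0.04490344572571615
[[ 0.9726 -0.2326  0.002 ]
 [-0.2326 -0.9726 -0.0007]
 [ 0.0021  0.0003 -1.    ]]
up
[0.0133, -0.0031, -0.0006] [0.0263, 0.112, 0.0] 0.115
[0.0131, -0.0031, -0.0019] [0.0263, 0.112, 0.0] 0.23
[0.0128, -0.003, -0.0032] [0.0263, 0.112, 0.0] 0.345
[0.0124, -0.0029, -0.0044] [0.0263, 0.112, 0.0] 0.46
[0.0119, -0.0028, -0.0055] [0.0263, 0.112, 0.0] 0.575
[0.0112, -0.0026, -0.0066] [0.0263, 0.112, 0.0] 0.69
dn
[-0.0112, 0.0026, 0.0066] [-0.0263, -0.112, -0.0] 0.575
[-0.0119, 0.0028, 0.0055] [-0.0263, -0.112, -0.0] 0.46
[-0.0124, 0.0029, 0.0044] [-0.0263, -0.112, -0.0] 0.345
[-0.0128, 0.003, 0.0032] [-0.0263, -0.112, -0.0] 0.23
[-0.0131, 0.0031, 0.0019] [-0.0263, -0.112, -0.0] 0.115
[-0.0133, 0.0031, 0.0006] [-0.0263, -0.112, -0.0] -0.0
[-0.0133, 0.0031, -0.0006] [-0.0263, -0.112, -0.0] -0.115
[-0.0131, 0.0031, -0.0019] [-0.0263, -0.112, -0.0] -0.23
[-0.0128, 0.003, -0.0032] [-0.0263, -0.112, -0.0] -0.345
[-0.0124, 0.0029, -0.0044] [-0.0263, -0.112, -0.0] -0.46
[-0.0119, 0.0028, -0.0055] [-0.0263, -0.112, -0.0] -0.575
[-0.0112, 0.0026, -0.0066] [-0.0263, -0.112, -0.0] -0.69
```

Over the dish, upright, with the mouth at z≈0.107. I'll lower it and lean outward 39.5° first. Without knowing which side is +x, an A-B-A rocking order works either way.

Call:
{"api": "jog_arm", "payload": {
  "rows": [
    [0,0,-0.012,0,0,0,1],
    [0,0,-0.015,0,0,0,1],
    [0,0,-0.01,0,0,0,1],
    [0.0133,-0.0031,-0.0006,0.0263,0.112,0,1],
    [0.0131,-0.0031,-0.0019,0.0263,0.112,0,1],
    [0.0128,-0.003,-0.0032,0.0263,0.112,0,1],
    [0.0124,-0.0029,-0.0044,0.0263,0.112,0,1],
    [0.0119,-0.0028,-0.0055,0.0263,0.112,0,1],
    [0.0112,-0.0026,-0.0066,0.0263,0.112,0,1],
    [0,0,0,0,0,0,1],
    [0,0,0,0,0,0,1],
    [0,0,0,0,0,0,1],
    [0,0,0,0,0,0,1],
    [0,0,0,0,0,0,1],
    [0,0,0,0,0,0,1]
  ]
}}

```text
time: 14.68
tcp_pos: [0.5897, -0.3358, 0.1506]
tcp_rot: [-0.038, 0.936, -0.109, -0.332]
wrist_force: [0.1, -0.5, -0.5]
opening: 0.0451
grasp_force: 61.9
```

```bash
cat > lean.py <<'E'
from bt import *
s=bot.get_state();q=s["tcp_rot"];R=Ro.from_quat([q[1],q[2],q[3],q[0]]).as_matrix()
up=-R[:,2];print("t",s["time"],"lean deg",np.degrees(np.arccos(up[2])),"dir",np.degrees(np.arctan2(up[1],up[0])),"mouth",s["tcp_pos"]-.097*up,s["wrist_force"],s["opening"],s["joints"])
E
python3 lean.py
```

```text
t 14.6833 lean deg 39.0285349684221 dir -13.18560100094125 mouth [ 0.5302 -0.3219  0.0752] [ 0.1251 -0.5361 -0.5052] 0.04513805925879489 [-0.2308  0.8494  0.5196  0.0005 -1.9222  1.5691]
```

Call:
{"api": "jog_arm", "payload": {
  "rows": [
    [-0.0112,0.0026,0.0066,-0.0263,-0.112,0,1],
    [-0.0119,0.0028,0.0055,-0.0263,-0.112,0,1],
    [-0.0124,0.0029,0.0044,-0.0263,-0.112,0,1],
    [-0.0128,0.003,0.0032,-0.0263,-0.112,0,1],
    [-0.0131,0.0031,0.0019,-0.0263,-0.112,0,1],
    [-0.0133,0.0031,0.0006,-0.0263,-0.112,0,1],
    [-0.0133,0.0031,-0.0006,-0.0263,-0.112,0,1],
    [-0.0131,0.0031,-0.0019,-0.0263,-0.112,0,1],
    [-0.0128,0.003,-0.0032,-0.0263,-0.112,0,1],
    [-0.0124,0.0029,-0.0044,-0.0263,-0.112,0,1],
    [-0.0119,0.0028,-0.0055,-0.0263,-0.112,0,1],
    [-0.0112,0.0026,-0.0066,-0.0263,-0.112,0,1],
    [0,0,0,0,0,0,1],
    [0,0,0,0,0,0,1],
    [0,0,0,0,0,0,1],
    [0,0,0,0,0,0,1],
    [0,0,0,0,0,0,1],
    [0,0,0,0,0,0,1]
  ]
}}

```text
time: 16.18
tcp_pos: [0.4422, -0.3009, 0.1461]
tcp_rot: [0.038, 0.936, -0.109, 0.332]
wrist_force: [-0.3, -0.9, -1.3]
opening: 0.0451
grasp_force: 62.1
```

```bash
python3 lean.py
```

```text
t 16.1833 lean deg 38.99010635434565 dir 166.8378811390333 mouth [ 0.5016 -0.3148  0.0707] [-0.333  -0.8505 -1.252 ] 0.04514505539945125 [-0.2328 -0.0579 -0.9145 -0.0584 -0.0337  1.6292]
```

Call:
{"api": "jog_arm", "payload": {
  "rows": [
    [0.0112,-0.0026,0.0066,0.0263,0.112,0,1],
    [0.0119,-0.0028,0.0055,0.0263,0.112,0,1],
    [0.0124,-0.0029,0.0044,0.0263,0.112,0,1],
    [0.0128,-0.003,0.0032,0.0263,0.112,0,1],
    [0.0131,-0.0031,0.0019,0.0263,0.112,0,1],
    [0.0133,-0.0031,0.0006,0.0263,0.112,0,1],
    [0.0133,-0.0031,-0.0006,0.0263,0.112,0,1],
    [0.0131,-0.0031,-0.0019,0.0263,0.112,0,1],
    [0.0128,-0.003,-0.0032,0.0263,0.112,0,1],
    [0.0124,-0.0029,-0.0044,0.0263,0.112,0,1],
    [0.0119,-0.0028,-0.0055,0.0263,0.112,0,1],
    [0.0112,-0.0026,-0.0066,0.0263,0.112,0,1],
    [0,0,0,0,0,0,1],
    [0,0,0,0,0,0,1],
    [0,0,0,0,0,0,1],
    [0,0,0,0,0,0,1],
    [0,0,0,0,0,0,1]
  ]
}}

```text
time: 17.6
tcp_pos: [0.5906, -0.3359, 0.1498]
tcp_rot: [-0.038, 0.936, -0.11, -0.332]
wrist_force: [0.3, -0.3, -0.5]
opening: 0.0449
grasp_force: 62.1
```

Call:
{"api": "jog_arm", "payload": {
  "rows": [
    [-0.0112,0.0026,0.0066,-0.0263,-0.112,0,1],
    [-0.0119,0.0028,0.0055,-0.0263,-0.112,0,1],
    [-0.0124,0.0029,0.0044,-0.0263,-0.112,0,1],
    [-0.0128,0.003,0.0032,-0.0263,-0.112,0,1],
    [-0.0131,0.0031,0.0019,-0.0263,-0.112,0,1],
    [-0.0133,0.0031,0.0006,-0.0263,-0.112,0,1],
    [0,0,0.02,0,0,0,1],
    [0,0,0.03,0,0,0,1],
    [0,0,0.03,0,0,0,1],
    [0,0,0,0,0,0,1],
    [0,0,0,0,0,0,1]
  ]
}}

```text
time: 18.52
tcp_pos: [0.5152, -0.3181, 0.254]
tcp_rot: [0.0, 0.993, -0.116, 0.007]
wrist_force: [-0.6, 0.2, -2.6]
opening: 0.0449
grasp_force: 62.2
```

```bash
python3 lean.py; python3 - <<'E'
from bt import *
f=cam("wrist");s=cam("scene");t=cam("top")
cen=proj(f,[.516,-.319,.02]);print("dish wrist",cen,"scene",proj(s,[.516,-.319,.02]),"top",proj(t,[.516,-.319,.02]))
print(t[0][222:248:2,408:436:2].max(-1));
ss=s[0].max(-1);c=proj(s,[.516,-.319,.006]).astype(int);print(c,ss[c[1]-8:c[1]+14,c[0]-20:c[0]+22:2])
x,y=np.clip(cen.astype(int),[120,100],[520,380])
cv2.imwrite("pics/w8.png",np.hstack([cv2.resize(f[0],(480,360)),cv2.resize(s[0][195:285,215:295],(320,360),interpolation=cv2.INTER_CUBIC)]))
E
```

```text
t 18.5167 lean deg 0.7498289663454886 dir 169.27275554873123 mouth [ 0.5164 -0.3183  0.157 ] [-0.6224  0.2469 -2.5689] 0.044859108743385 [-0.2312  0.2199 -0.1128 -0.0006 -1.2249  1.5699]
dish wrist [320.4913 202.3712] scene [260.2776 229.613 ] top [420.9045 234.5926]
[[ 84  81  75  67  59  73 114 126 131  82  58  67  68  69]
 [ 83  79  74  63  56  86  97  93 103  56  57  62  64  64]
 [ 82  77  71  59  61 100 108 104  77  47  56  57  58  59]
 [ 81  76  70  56  72 100 106  93  47  45  49  51  52  54]
 [ 80  75  66  58  75  87  87  59  34  39  40  42  45  46]
 [ 78  72  58  52  64  67  57  32  51  78  63  46  42  41]
 [ 77  69  48  38  45  38  34  34  87 135 118  88  90 101]
 [ 75  64  42  21  23  31  39  46 106 145 122 104 126 165]
 [ 74  60  33  19  25  49  99 102 125 143 115 110 135 182]
 [ 72  56  28  19  26  63 129 134 138 142 119 118 140 186]
 [ 70  50  23  20  28  43  82  90 120 134 123 124 141 174]
 [ 67  43  21  21  30  33  36  39  56  70  81  99 111 129]
 [ 63  36  19  24  32  33  32  33  33  32  35  41  48  65]]
[260 233] [[143 143 143 143 144 145 145 145 145 145 144 145 146 
[... 1204 characters left out ...]
9 140 141 101  73  68  69  68  67  68  69  69  69  69  69  69
   66  84 143]
 [ 99 121 140 140 101  73  69  68  69  68  68  69  69  68  70  70  68  68
   67 123 147]
 [ 94  76 142 101  73  69  69  68  70  68  68  68  69  69  69  69  69  69
   92 152 134]
 [ 88  58 111  73  69  69  69  69  69  68  68  69  69  69  68  68  69  68
   86  93  87]
 [ 76  53  67  69  68  69  69  68  68  69  68  69  69  68  68  68  69  70
   74  69  69]
 [ 58  45  69  67  69  68  69  69  68  69  69  70  68  68  69  68  70  70
   70  69  69]
 [ 46 122 113  68  69  69  68  69  68  69  70  70  69  69  69  69  70  70
   70  69  68]
 [105 223 222  82  70  69  69  69  69  69  70  69  69  69  69  70  68  70
   70  70  69]]
```

The views are used up, so I'll check the ball numerically once the arm is clear of the dish. Carrying the bottle towards the tray now, with the mouth at z≈0.157, above the case.

Call:
{"api": "jog_arm", "payload": {
  "rows": [
    [0,0.01,0,0,0,0,1],
    [0.001,0.02,0,0,0,0,1],
    [0.001,0.03,0,0,0,0,1],
    [0.001,0.04,0,0,0,0,1],
    [0,0.04,0,0,0,0,1],
    [0,0.04,0,0,0,0,1],
    [0,0.04,0,0,0,0,1],
    [0,0.04,0,0,0,0,1],
    [0,0.04,0,0,0,0,1],
    [0,0.04,0,0,0,0,1],
    [0,0.04,0,0,0,0,1],
    [0,0.04,0,0,0,0,1],
    [0.004,0.04,0,0,0,0,1],
    [0.004,0.04,0,0,0,0,1],
    [0.004,0.04,0,0,0,0,1],
    [0.004,0.04,0,0,0,0,1],
    [0.004,0.035,0,0,0,0,1],
    [0,0.03,0,0,0,0,1],
    [0,0.02,0,0,0,0,1],
    [0,0,0,0,0,0,1]
  ]
}}

```text
time: 20.33
tcp_pos: [0.5372, 0.3507, 0.2447]
tcp_rot: [0.0, 0.993, -0.115, -0.001]
wrist_force: [-0.1, -0.2, -0.0]
opening: 0.0453
grasp_force: 62.2
```

```bash
python3 lean.py; python3 - <<'E'
from bt import *
t=cam("top");s=cam("scene")
A=cv2.cvtColor(cv2.imread("pics/top0.png"),cv2.COLOR_BGR2GRAY).astype(int);B=cv2.cvtColor(t[0],cv2.COLOR_BGR2GRAY).astype(int)
D=np.abs(A-B);D2=D.copy();
m=np.zeros(D.shape,np.uint8);m[195:275,385:460]=(D[195:275,385:460]>15)*255
for k in cv2.findContours(m,cv2.RETR_EXTERNAL,cv2.CHAIN_APPROX_NONE)[0]:
    r=cv2.minAreaRect(k);a=cv2.contourArea(k)
    if len(k)>3: print(a,r,onz(t,r[0],.011), np.linalg.norm(onz(t,r[0],.011)[:2]-[.516,-.319]))
print(B[214:256:2,400:444:2])
A=cv2.cvtColor(cv2.imread("pics/scene0.png"),cv2.COLOR_BGR2GRAY).astype(int);B=cv2.cvtColor(s[0],cv2.COLOR_BGR2GRAY).astype(int)
m=np.zeros(D.shape,np.uint8);m[205:250,230:275]=(np.abs(A-B)[205:250,230:275]>15)*255
for k in cv2.findContours(m,cv2.RETR_EXTERNAL,cv2.CHAIN_APPROX_NONE)[0]:
    r=cv2.minAreaRect(k)
    if len(k)>3: print("scene",cv2.contourArea(k),r,onz(s,r[0],.011))
E
```

```text
t 20.3333 lean deg 0.08395327468064757 dir 6.926632112245888 mouth [0.537  0.3506 0.1477] [-0.0505 -0.2211 -0.0418] 0.04531137083273339 [ 0.8813  0.2933 -0.035  -0.0011 -1.2436  0.4602]
1.0 ((446.300048828125, 273.4000244140625), (1.7888542413711548, 2.2360680103302), 26.56505012512207) [ 0.4009 -0.3942  0.011 ] 0.13742866835849982
1.0 ((442.0000305175781, 272.5), (2.1213202476501465, 0.7071067094802856), 45.0) [ 0.4037 -0.3815  0.011 ] 0.12851144138572226
0.5 ((430.50006103515625, 267.5000305175781), (1.4142134189605713, 2.8284268379211426), 45.0) [ 0.4187 -0.3477  0.011 ] 0.10143762243202586
0.0 ((405.9000549316406, 267.300048828125), (0.4472135603427887, 2.2360680103302), 63.43495178222656) [ 0.4198 -0.2748  0.011 ] 0.10585755217166938
3.5 ((438.5000305175781, 268.5), (2.8284268379211426, 7.071067810058594), 45.0) [ 0.4156 -0.3713  0.011 ] 0.11324336345972842
5.0 ((444.7000427246094, 266.1000061035156), (3.1622774600982666, 3.7947328090667725), 71.56504821777344) [ 0.4225 -0.3899  0.011 ] 0.1172961649932774
2.5 ((449.800048828125, 263.9000244140625), (3.130495071411133, 1.78885424
[... 4853 characters left out ...]
  27  27  27  28  27
   29  82 118  72]
 [108 104  55  29  28  28  28  27  28  29  31  29  29  27  27  27  27  28
   44 106 102  66]
 [118 116  98  39  29  27  28  29  28  28  28  28  27  29  28  28  27  34
   83 116  78  62]
 [122 109 119  87  38  28  28  28  28  29  29  27  28  28  28  28  33  74
  114  94  67  67]
 [113 119 106 118  96  49  29  27  28  28  29  28  29  28  28  38  76 117
  101  70  67 102]
 [110 113 110 104 122 107  73  46  35  30  30  29  32  42  61  96 112  98
   73  68  93 140]
 [119 108 111 112 103 109 120 113  98  79  75  78  88 109 111 109  87  71
   73 105 138 155]]
scene 1178.0 ((252.0, 227.0), (43.99999237060547, 43.99999237060547), -0.0) [ 0.5243 -0.3616  0.011 ]
```

The ball is in the dish at (0.501,-0.320), 15 mm from the centre: a single bright 6 px blob, 14 mm across, on the dark floor. The mouth is 5 mm from the tray's centre at (0.538,0.346). I'll lower the bottle.

Call:
{"api": "jog_arm", "payload": {
  "rows": [
    [0,-0.002,-0.02,0,0,0,1],
    [0,-0.002,-0.025,0,0,0,1],
    [0,0,-0.025,0,0,0,1],
    [0,0,-0.025,0,0,0,1],
    [0,0,-0.02,0,0,0,1],
    [0,0,-0.01,0,0,0,1],
    [0,0,-0.005,0,0,0,1],
    [0,0,-0.004,0,0,0,1],
    [0,0,-0.003,0,0,0,1],
    [0,0,0,0,0,0,1],
    [0,0,0,0,0,0,1]
  ]
}}

```text
time: 21.35
tcp_pos: [0.5385, 0.3435, 0.1104]
tcp_rot: [-0.001, 0.993, -0.116, 0.0]
wrist_force: [1.0, 0.5, -1.4]
opening: 0.0452
grasp_force: 62.1
```

```bash
python3 lean.py; python3 - <<'E'
from bt import *
w=cam("wrist");s=cam("scene");t=cam("top")
P=np.array([[.478,.437],[.625,.414],[.598,.255],[.451,.279]])
print("tray corners scene",[proj(s,[*p,.016]).round().tolist() for p in P],"expected ~ (401,344)(452,384)(392,418)(353,368)")
E
```

```text
t 21.35 lean deg 0.13055483421545913 dir -116.47588028568939 mouth [0.5386 0.3437 0.0134] [ 0.9985  0.5403 -1.4257] 0.045156574691535015 [ 0.8725  0.3885 -0.219  -0.0007 -0.961   0.4665]
tray corners scene [[455.0, 392.0], [391.0, 419.0], [350.0, 358.0], [409.0, 338.0]] expected ~ (401,344)(452,384)(392,418)(353,368)
```

Tray corners agree in both views. I'll lower to contact in small steps.

Call:
{"api": "jog_arm", "payload": {
  "rows": [
    [0,0,-0.003,0,0,0,1],
    [0,0,-0.002,0,0,0,1],
    [0,0,-0.001,0,0,0,1],
    [0,0,0,0,0,0,1],
    [0,0,0,0,0,0,1]
  ]
}}

```text
time: 21.92
tcp_pos: [0.5381, 0.3432, 0.1034]
tcp_rot: [-0.0, 0.993, -0.116, -0.0]
wrist_force: [1.3, 0.0, -0.4]
opening: 0.045
grasp_force: 62.2
```

Call:
{"api": "jog_arm", "payload": {
  "rows": [
    [0,0,-0.001,0,0,0,1],
    [0,0,-0.001,0,0,0,1],
    [0,0,0,0,0,0,1],
    [0,0,0,0,0,0,1]
  ]
}}

```text
time: 22.25
tcp_pos: [0.5385, 0.3431, 0.1033]
tcp_rot: [-0.001, 0.993, -0.116, 0.001]
wrist_force: [-3.5, -3.0, 11.6]
opening: 0.0448
grasp_force: 63.6
```

Contact at mouth z≈0.006. I'll release and rise.

Call:
{"api": "jog_arm", "payload": {
  "rows": [
    [0,0,0,0,0,0,0.2],
    [0,0,0,0,0,0,-0.3],
    [0,0,0,0,0,0,-1],
    [0,0,0,0,0,0,-1],
    [0,0,0,0,0,0,-1],
    [0,0,0,0,0,0,-1],
    [0,0,0.015,0,0,0,-1],
    [0,0,0.025,0,0,0,-1],
    [0,0,0.035,0,0,0,-1],
    [0,0,0.035,0,0,0,-1],
    [0,0,0.035,0,0,0,-1],
    [0,0,0.02,0,0,0,-1],
    [0,0,0,0,0,0,-1],
    [0,0,0,0,0,0,-1]
  ]
}}

```text
time: 23.42
tcp_pos: [0.5384, 0.3436, 0.2678]
tcp_rot: [-0.002, 0.993, -0.116, 0.001]
wrist_force: [-0.2, -0.0, -0.9]
opening: 0.0858
grasp_force: 0.0
```

```bash
python3 - <<'E'
from bt import *
w=cam("wrist");s=bot.get_state();print(s["tcp_pos"],s["opening"],s["wrist_force"])
g=cv2.cvtColor(w[0],cv2.COLOR_BGR2HSV)
c=np.array([.5385,.3435,.137]);d=np.radians(-13.2);u=np.array([np.cos(d),np.sin(d),0]);v=np.array([-u[1],u[0],0])
C=np.array([proj(w,c+a*.032*u+b*.023*v) for a,b in((1,1),(1,-1),(-1,-1),(-1,1))]);print("predicted base",C)
x0,y0=(C.min(0)-25).astype(int);x1,y1=(C.max(0)+25).astype(int)
# bottle: desaturated vs wood
m=np.zeros(g.shape[:2],np.uint8);sub=g[y0:y1,x0:x1,1];print("sat ranges",np.percentile(sub,[5,25,50,75,95]))
print(g[y0:y1:8,x0:x1:8,1]);print(g[y0:y1:8,x0:x1:8,2])
# lid open check: top image
t=cam("top");print("bar predicted top px",proj(t,[.584+.145,-.058-.026,.184]),"ball",cv2.cvtColor(t[0],cv2.COLOR_BGR2GRAY)[236:244:2,416:426:2])
E
```

```text
[0.5378 0.3432 0.2662] 0.08542386191862057 [ 0.3803 -0.3582 -1.1952]
predicted base [[291.0232 186.3557]
 [349.8738 186.3093]
 [348.0554 262.8393]
 [292.952  262.8324]]
sat ranges [  2.   6.  72. 143. 158.]
[[154 138 154 134 152 150 144 142 155 142 156 142 146 157]
 [138 146 147 151 135 141 152 140 139 131 142 146 152 148]
 [137 135 143 156 147   2   5   8   3   5  29 151 142 152]
 [146 145 166 145  17   5   5   3   5   2  10 149 148 150]
 [145 138 160 167   2   4   6   8   6   6   5  97 146 147]
 [137 147 151 129   2   7   6   2   6   9   2 131 148 150]
 [146 149 159 142   2   7   6   8   6   6   2 141 146 149]
 [145 146 167 139   2   6   4   6   6   6   2 143 133 149]
 [170 145 131 167   2   6   4   4   2   4   2 137 148 138]
 [143 147 166 129   0   4   6   8   4   4   0 146 146 136]
 [136 128 147 142   4   4   5   2   4   0   5 146 146 148]
 [128 229 174 176   4   7   7   7  12   9   3 142 145 141]
 [162 142 148 152   2   2   7   5  12   2  10 131 101  74]
 [ 97  68  66  74  74  81  79  79  76  77  75  65  65  63]
 [ 96  82  71  73  74  66  67  60  56  55  56  65  79  79]
 [ 69  6
[... 435 characters left out ...]
 130 131 135 113 103 101 103]
 [102 101  61  64 132 137 132 131 128 135 114 105 109 108]
 [ 57 109  68  64 130 138 123 119 121 132 112 106 107 105]
 [ 64  64  63  67 130 134 135 133 137 137 108 103 103 107]
 [ 62  64  59  63 129 114 113 113 117 117  94  94  94  95]
 [ 60  49  60  61 123 103 104 106 107 108  91 106 107 103]
 [ 30  36  50  69 123 106 104 103 105 104 103  78 109 120]
 [ 97 136 132 134 134 132 132 135 134 132 133 134 133 134]
 [ 93 130 136 132 135 135 134 131 136 138 136 134 133 132]
 [134 133 133 134 133 134 135 132 135 132 132 134 133 135]]
bar predicted top px [343.7099 151.3077] ball [[ 27  28  34  33  27]
 [ 26  43  88  85  36]
 [ 28  55 116 111  45]
 [ 29  37  72  65  34]]
```

The bottle stands where predicted (columns about 296–349, rows up to about 262) and is upright. The ball is still in the dish and the arm is clear. Handing in.

```bash
python3 -c "
from workcell import bot
print(bot.finish_job())"
```

```text
the job is handed in; nothing more can be done
None
```

I handed in the job at about 23.5 s of the 66 s allowed. My last checks showed the ball in the dish and the empty bottle upright in the wooden tray; the lid was standing open when last seen at 9.6 s, and I have no verdict from the judging.

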